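# Dial open the die cage

### The job

Open the locked die cage. Its combination is: turn the black dial clockwise, past the blue and the yellow mark, until its white pointer stands on the red mark; go back counter-clockwise, past yellow, to the blue mark; then clockwise again to the yellow mark, stopping for a moment on each of these three and never running past it. Then push the red thumb lever down to lift the latch bar out of the way, swing the green gate wide open (some 75 to 90 degrees) and let go, leaving the tools and parts around it where they are.

Things in the scene. Friction and masses are not known exactly. Their poses are not given: they have to be found in the camera images.
- cage: grey mesh cage for press dies, fixed to the table: 180 mm deep (x), 340 mm wide (y), top plate at z = 150 mm; origin under its middle, x points to its back (from x -100 mm at the front to +80), y to the left seen from the robot, z up. On the right of its top sits an aluminium lock housing, a disc 128 mm across with its top at z = 182 mm, whose axis is at x -20, y -105 mm.
- dial: black dial on the lock housing: a disc 92 mm across and 10 mm thick, with a straight bar grip across its middle, 56 mm long (along its own x), 16 mm wide and 34 mm high (10 to 44 mm above the origin). Origin on its upright axis, at the underside of the disc; z up; the white pointer lies on its own -x side. It turns endlessly either way (0.03 to 0.13 N m) and stays where it is left.
- dial_grip (a point): point on the dial's axis in the middle of the grip bar's upper half, 33 mm above the dial's origin (the bar's top is 11 mm higher, the disc's top 23 mm lower)
- pointer (a point): outer part of the white pointer line on the dial's disc, 42 mm from the dial's axis. The dial stiffens as it picks up the hidden lock wheels; 3 rad of clockwise turning before red picks up all. The last stop in each direction sets them, each within 0.15 rad. If a number is overrun, start again: a whole turn or more clockwise, then stop at red
- red_mark (a point): red dot, 13 mm across, on the lock housing, 55 mm from the dial's axis, towards the front left. Pointer on the mark: dial axis, pointer and dot in one line seen from above, within 0.15 rad
- yellow_mark (a point): yellow dot, likewise, at the front: 1.2 rad counter-clockwise (seen from above) of red
- blue_mark (a point): blue dot, likewise, towards the front right: 2.1 rad counter-clockwise of red, 0.9 rad counter-clockwise of yellow
- latch (a joint): angle of the latch bar, a dark bar along the top of the cage's front that rocks about a level pivot: 0 with its weighted nose down in front of the gate's top rail, up to 0.19 rad with the thumb end pressed fully down. The gate is free above 0.12. While the combination is not set it stops at about 0.05 to 0.07; it falls back when let go
- thumb (a point): middle of the top face of the red thumb lever, a plate 40 mm (front to back) x 34 mm at the right end of the latch bar, in front of the dial; it is pushed down 16 mm with 1 to 3 N
- gate (a joint): angle of the green mesh gate in the cage's front: 0 shut, grows as it swings out towards the robot, 1.9 at most. Once the latch is lifted, a spring plunger pushes it ajar by about 0.2 rad; it then stays where it is left (1 to 2 N at the post moves it)
- gate_post (a point): centre of the top end of the steel pull post on the gate's top rail: a round upright post 18 mm in diameter, 42 mm high above the rail, 112 mm from the hinge
- gate_hinge (a point): point on the gate's upright hinge axis, at the left end of the cage's front, at the height of the cage's top; the gate turns clockwise seen from above as it opens
- die_round: steel press die with a round top, 90 x 60 x 64 mm, standing inside the cage behind the gate; origin under its centre
- die_flat: steel press die with a stepped flat top, 90 x 60 x 60 mm, inside the cage; origin under its centre
- tape: orange ring, 90 mm across, 24 mm high, lying on the left half of the cage's top; origin under its centre
- mallet: hammer lying on the table left of the cage; origin under its centre
- flask: green bottle, 66 mm across, 170 mm tall, standing on the table right of the cage; origin under its centre
- wrench: wrench lying on the table to the right; origin under its centre
- offcut: curved strip of aluminium mudguard, about 180 mm long and 45 mm high, standing on its edge on the table to the left; origin under its middle

How it is judged (in metres and radians):
On the way, in this order (a step that is already met when the one before it is completed fails the run):
1. the pointer rests on the red mark (horizontal distance between pointer and red_mark below 0.017 m and angular speed of dial below 0.3 rad/s), for 0.1 s.
2. the pointer rests on the blue mark (horizontal distance between pointer and blue_mark below 0.017 m and angular speed of dial below 0.3 rad/s), for 0.1 s.
3. the pointer rests on the yellow mark (horizontal distance between pointer and yellow_mark below 0.017 m and angular speed of dial below 0.3 rad/s), for 0.1 s.
4. the latch bar is lifted clear by the thumb lever (value of joint latch above 0.12 rad), for 0.05 s.
At the end, for the whole second after the job is handed in: The gate stands open by more than 1.1 rad (63 degrees), still (slower than 0.05 rad/s), and the latch bar has dropped back down (below 0.05 rad) (value of joint gate above 1.1 rad and velocity of joint gate between -0.05 and 0.05 rad/s and value of joint latch below 0.05 rad); the robot touches nothing.
It fails at once if one of the surrounding tools and parts shifted by more than 40 mm (distance of any of die_round, die_flat, tape, mallet, flask, wrench, offcut from where it was at the start of the episode above 0.04 m).
It fails at once if the bottle tipped by more than 0.4 rad (angle between flask's own z axis and vertical above 0.4 rad).
It also fails if it takes over 67 s, if anything falls off the work surface, if the arm or the gripper's body presses on something with over 40 N, if the wrist force passes 120 N, or if a joint passes its speed limit or range.

### The arm

A 7-joint arm with a two-finger parallel gripper is mounted at the origin on the work surface. World frame = base frame: x ahead of the robot, y to its left, z up, the work surface at z = 0. Lengths are in mm, angles in rad, forces in N, time in s.
With the tool pointing down it reaches from about 400 to 875 mm from the base axis. Payload 4.4 kg.
Tool frame: the origin (TCP) lies midway between the tips of the shut fingers; the grasp point (between the pads) lies 19 mm behind it; z points along the fingers, y is the line along which they close (so a half turn about z gives the same grasp; the last joint's range is limited). The gripper opens to 85 mm and grips with 20 to 120 N. Pads are 22 mm wide; open, the fingers measure 114 mm over their backs; the gripper's body (76 mm by 85 mm) begins 54 mm behind the grasp point. The pads swing forward as they close: fully open they stand 13 mm farther back than shut.
Start: joints at [-1.295, 0.628, 0.038, 1.517, -0.027, 0.996, -0.02], TCP at [217.846, 612.422, 231.313] pointing down, gripper open.
Joint ranges: [-3.06, 3.06], [-0.37, 2.12], [-1.25, 1.32], [0.18, 2.47], [-1.1, 4.24], [0.23, 1.98], [-2.94, 2.94]. Speed limits (rad/s): [2.57, 2.57, 3.14, 3.14, 3.14, 3.14, 3.14].

### API

Orientations are given as [roll, pitch, yaw] about the fixed x, y, z axes, in that order (R = Rz(yaw) Ry(pitch) Rx(roll)).
In Python, from cell import ctrl gives the robot as it stands. The module is installed in compiled form; this text tells all that it offers.
- The arm moves only by the tool step_arm, never from a script. Its argument "commands" is one flat list of numbers, 7 for each row, row after row: the shift along the tool's x, y, z in cm, then the turn, a rotation vector about the tool's x, y, z in rad, then the opening, from 0 (shut) to 1 (fully open). A call has 1 to 10 rows; each row is the pose to reach, as a shift and turn from the pose commanded when the call began, along the tool's axes at that moment; what a row does not reach only later rows make up. A row lasts 1/10 s, in which the tool goes at most 50 mm and 8.59 degrees, less where a joint would pass 70% of its speed; a pose out of reach is approached as far as the arm can. A call with a gripper value outside its range is refused whole. The fingers move at their own pace and stop on an object; the grip force is fixed at half the most. Time passes only in rows, so rows that repeat a pose let the fingers close. It gives the time, the measured TCP pose, the force, the opening and the grip force at its end, in the units of the state.
- ctrl.read_state(): the state, without advancing time (a new reading comes with each control period).
- ctrl.get_image(name): name is "side" or "top" or "wrist"; returns a dict with "image" (384x512x3 uint8, red, green, blue), "range_z" (384x512 float32, mm along the optical axis (not along the pixel's ray), 0 where there is no reading), "vfov" (degrees; the focal length in pixels is half the picture's height over the tangent of half this angle, whatever the lens; pixels are square), "cx", "cy" (the principal point, pixels), "world_to_cam" (4x4, takes a point from world to camera coordinates). Camera axes: x right, y down, z forward; pixel columns grow to the right and rows downward; lengths in mm; the calibration is good to about 2 mm. A picture is of the moment at which its call begins.
- ctrl.finish_job(): hands the job in; it is judged then, once.
The state is a dict: "clock": time; "qpos": joint angles; "qd": joint speeds; "tau": joint torques, N m; "eef_pos": TCP position; "tool_rot": TCP orientation; "force": force on the tool from outside, world axes, zero at the start; "torque": the same for the moment, N m; "width": finger opening in mm; "gripper_force": force on a finger pad.
Only numpy, scipy, OpenCV 4.12 (cv2) and the standard library are available. Lean on these libraries where they do the work, as an engineer would, in place of code of your own. Each camera call takes 0.05 s, during which the arm holds its last target. There are 200 camera calls.

## Working session

There is one attempt and no reset: what is moved stays moved. The work goes in short steps, Python scripts to look and compute and a tool call to move; the robot and the scene stay as the last step left them, time stands still between calls to the robot, and variables do not carry over. Pictures are saved under pics/ and viewed, at most 10 in all, crops included, and the job is handed in when it is done.

Besides the shell and the picture viewer there is one more tool, called after "Request:" by a JSON object that holds its "method" and its "body", one argument or row to a line. step_arm: Moves the arm, as the interface text tells. Its arguments: {"type":"object","properties":{"commands":{"type":"array"}},"required":["commands"]}

```bash
mkdir -p pics; cat > h.py <<'E'
import numpy as np, cv2
from cell import ctrl
def cam(n):
    d=ctrl.get_image(n); d["f"]=192/np.tan(np.radians(d["vfov"])/2); return d
def ray(d,u,v,z):
    T=np.array(d["world_to_cam"]);R=T[:3,:3];c=-R.T@T[:3,3]
    r=R.T@np.array([(u-d["cx"])/d["f"],(v-d["cy"])/d["f"],1.]); return c+r*(z-c[2])/r[2]
def cloud(d):
    v,u=np.mgrid[:384,:512];Z=d["range_z"];T=np.array(d["world_to_cam"])
    P=np.stack([(u-d["cx"])/d["f"]*Z,(v-d["cy"])/d["f"]*Z,Z],-1)
    return (P-T[:3,3])@T[:3,:3]
def save(d,n,crop=None,s=1):
    im=d["image"][...,::-1]
    if crop: im=im[crop[1]:crop[3],crop[0]:crop[2]]
    cv2.imwrite("pics/"+n,cv2.resize(im,None,fx=s,fy=s,interpolation=cv2.INTER_CUBIC))
E
python3 - <<'E'
from h import *
a=cam("top");b=cam("side")
cv2.imwrite("pics/a.png",cv2.resize(np.vstack([a["image"],b["image"]])[...,::-1],(400*1,600)))
save(a,"top.png",s=1.5);save(b,"side.png",s=1.5)
for d in(a,b):
    T=d["world_to_cam"];print(-T[:3,:3].T@T[:3,3],T[:3,:3].round(2).tolist(),d["f"],d["cx"],d["cy"])
s=ctrl.read_state();print(s)
E
```

```text
[ 368.02907482   -7.55744827 1100.64739135] [[-0.0, -1.0, -0.02], [-0.99, 0.0, -0.16], [0.16, 0.02, -0.99]] 349.7743280958758 260.14407009266205 186.66163407004862
[ 421.64581936 1070.84740044  954.7902722 ] [[-0.99, -0.11, 0.01], [-0.08, 0.6, -0.8], [0.08, -0.79, -0.6]] 472.97158752764966 249.84935407954646 192.4984616441182
{'clock': 0.1, 'qpos': array([-1.29480473,  0.62927097,  0.03846386,  1.51820787, -0.02699787,
        0.99631339, -0.0199971 ]), 'qd': array([-0.00066733, -0.00242475, -0.00100723, -0.00290622, -0.0012613 ,
       -0.00028887, -0.00104111]), 'tau': array([ 3.60697697e-03, -5.64527535e+01,  1.23053044e+00, -1.93973619e+01,
        1.12400387e-02,  5.41516478e-03, -2.59275242e-05]), 'eef_pos': array([217.66648471, 611.9056367 , 230.48939255]), 'tool_rot': array([-3.13991183e+00,  2.95997036e-05,  2.79979106e+00]), 'force': array([ 0.03600889, -0.45110316, -0.60102325]), 'torque': array([-0.01111659, -0.00678082,  0.00466634]), 'gripper_force': 0.0, 'width': 85.3839957032987}
```

View pics/top.png

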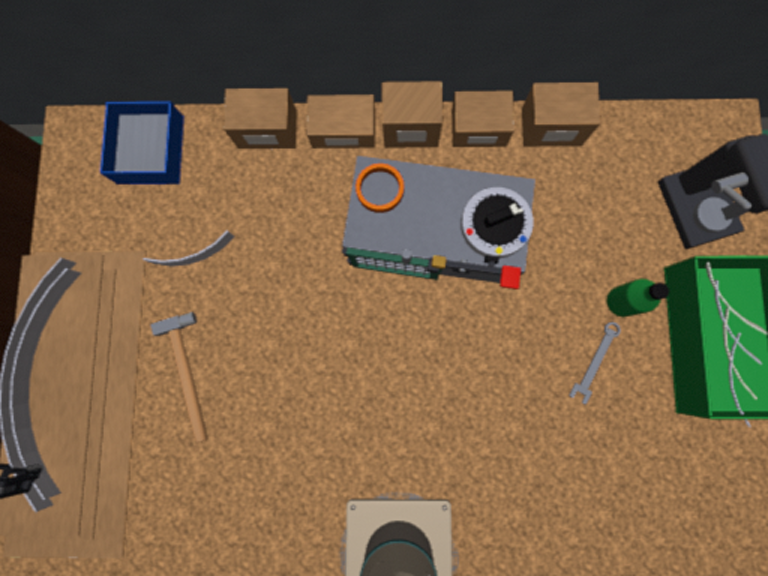

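View pics/side.png

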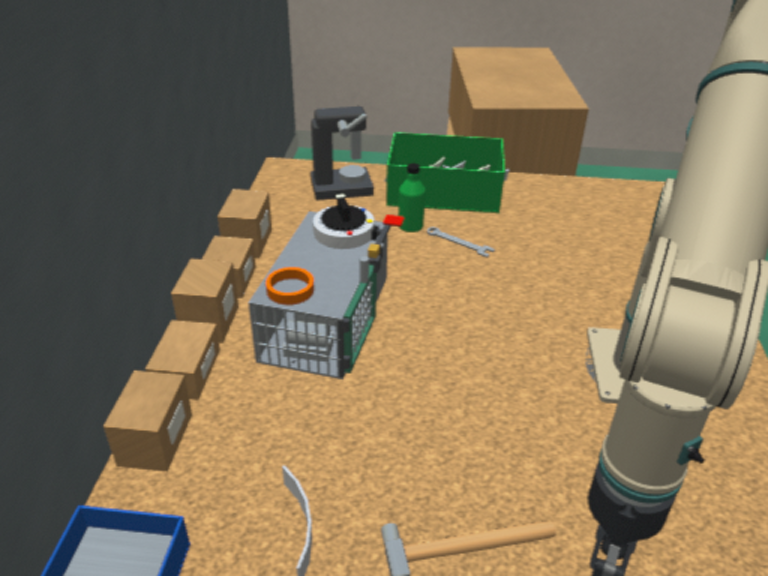

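Top view (1.5x pixels): dial at (497,221) with its white pointer at about (516,209), back right. Red is at (470,232), yellow (499,251), blue (523,239), the thumb lever (511,277) and the post about (405,253). Now I'll measure them.

```bash
python3 - <<'E'
from h import *
d=cam("top");P=cloud(d);im=d["image"];hsv=cv2.cvtColor(im,cv2.COLOR_RGB2HSV)
def blob(n,lo,hi,box,z=None):
    m=cv2.inRange(hsv,np.array(lo),np.array(hi));k=np.zeros_like(m);x0,y0,x1,y1=box;k[y0:y1,x0:x1]=m[y0:y1,x0:x1]
    c,l,s,cc=cv2.connectedComponentsWithStats(k);i=1+np.argmax(s[1:,4]);q=l==i
    zm=np.median(P[q][:,2]);p=ray(d,*cc[i],z or zm);print(n,s[i],cc[i].round(1),zm.round(1),p.round(1));return p
B=(300,115,362,175)
r=blob("red",(0,120,80),(8,255,255),(300,140,330,165),182)
y=blob("yel",(22,120,80),(35,255,255),(320,155,345,172),182)
b=blob("blu",(105,120,60),(130,255,255),(335,145,360,170),182)
t=blob("thumb",(0,150,80),(8,255,255),(325,165,360,200))
blob("tape",(8,150,120),(18,255,255),(220,100,290,150),174)
# disc centre: housing silver/black outline
A=P[110:180,300:362];m=(A[...,2]>176)&(A[...,2]<200);print("housing pts",A[m].min(0),A[m].max(0))
m=(A[...,2]>215);print("bar",A[m].mean(0),m.sum(),A[m][:,2].max())
w,v=np.linalg.eigh(np.cov(A[m][:,:2].T));print(v[:,1],w)
# dial centre from marks: radius 55, least squares
from scipy.optimize import least_squares
M=np.array([r,y,b])[:,:2]
s=least_squares(lambda c:np.linalg.norm(M-c,axis=1)-55,r[:2]+[40,-40]);c=s.x;print("centre",c,s.fun)
for n,q in zip("ryb",M):print(n,np.degrees(np.arctan2(*(q-c)[::-1])))
# white pointer
q=np.all(im>190,axis=-1);ys,xs=np.nonzero(q);k=(xs>320)&(xs<356)&(ys>130)&(ys<165)
for X,Y in zip(xs[k],ys[k]):
    p=ray(d,X,Y,192);rr=np.hypot(*(p[:2]-c)); 
    if rr<46:print(X,Y,rr.round(),np.degrees(np.arctan2(*(p[:2]-c)[::-1])).round(),P[Y,X].round())
# post
A=P[155:185,255:285];m=(A[...,2]>165)&(A[...,2]<230);print("post",m.sum(),A[m].mean(0),A[m].max(0))
# top plate corners
m=(np.abs(P[...,2]-150)<8);m[:, :225]=0;m[:,365:]=0;m[:95]=0;m[200:]=0
print(cv2.minAreaRect(P[m][:,:2].astype(np.float32)))
save(d,"c.png",(220,95,370,200),5)
E
```

```text
red [311 153   4   3   9] [312.7 153.9] 184.0 [ 602.3 -130.7  182. ]
yel [331 165   4   4  14] [332.3 166.5] 184.1 [ 567.4 -182.1  182. ]
blu [347 157   4   4  13] [348.5 158.8] 184.6 [ 588.1 -226.   182. ]
thumb [333 177  15  16 186] [340.  184.8] 179.9 [ 518.2 -201.2  179.9]
tape [237 109  32  31 282] [252.7 124.2] 174.5 [689.6  31.4 174. ]
housing pts [ 533.21767093 -245.68725413  176.37266924] [ 683.76350505 -114.81820103  199.35171528]
bar [ 593.42334577 -162.77420606  319.69993539] 167 1100.6473913508298
[-0.81712231  0.57646434] [  88.32135643 9283.86237184]
centre [ 622.09723356 -182.30350737] [ 0.28107628 -0.30376594  0.33126666]
r 110.95266056091202
y 179.82894691396822
b -127.84750793057152
341 137 34.0 -45.0 [ 635. -198.  228.]
342 137 36.0 -48.0 [ 635. -201.  228.]
341 138 32.0 -49.0 [ 632. -198.  228.]
342 138 34.0 -52.0 [ 633. -201.  226.]
343 138 36.0 -54.0 [ 633. -204.  226.]
342 139 32.0 -55.0 [ 630. -201.  226.]
343 139 34.0 -58.0 [ 630. -203.  227.]
347 139 44.0 -65.0 [ 640. -222.  193.]
342 140 30.0 -59.0 [ 628. -201.  224.]
343 140 33.0 -62.0 [ 627. -203.  228.]
344 140 35.0 -64.0 [ 627. -206.  228.]
345 140 37.0 -66.0 [ 627. -209.  226.]
346 140 40.0 -67.0 [ 637. -219.  193.]
347 140 42.0 -69.0 [ 637. -222.  193.]
343 141 31.0 -66.0 [ 625. -203.  226.]
post 51 [555.50343802 -18.17946774 196.77160749] [565.26604912 -10.2604915  205.30006812]
((635.5109252929688, -78.55642700195312), (340.8466491699219, 205.24293518066406), 81.64623260498047)
```

View pics/c.png

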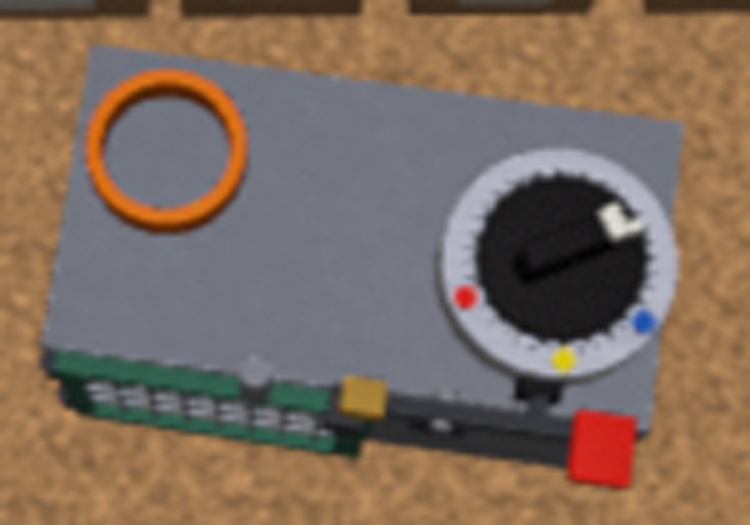

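```bash
cat >> h.py <<'E'
from scipy.spatial.transform import Rotation as Ro
def rel(p,yaw,s=None):
    """cm shift + rotvec from the current pose to tool-down pose p (mm), yaw rad"""
    s=s or ctrl.read_state();R=Ro.from_euler("xyz",s["tool_rot"])
    return (R.inv().apply(np.array(p)-s["eef_pos"])/10).round(2),(R.inv()*Ro.from_euler("xyz",[np.pi,0,yaw])).as_rotvec().round(3)
E
python3 - <<'E'
from h import *
d=cam("top");P=cloud(d);A=P[110:180,300:362].reshape(-1,3)
c=np.array([622.1,-182.3])
m=(A[:,2]>205)&(A[:,2]<240)&(np.hypot(*(A[:,:2]-c).T)<45);B=A[m][:,:2].astype(np.float32)
print(m.sum(),B.mean(0),cv2.minAreaRect(B));w,v=np.linalg.eigh(np.cov(B.T));print(np.degrees(np.arctan2(v[1,1],v[0,1])),np.sqrt(w))
m=(A[:,2]>178)&(A[:,2]<189);q=A[m][:,:2];print("housing",cv2.minEnclosingCircle(q[np.hypot(*(q-c).T)<72].astype(np.float32)))
print(rel([622,-182,290],np.radians(113)))
E
```

```text
169 [ 619.90424 -181.29492] ((621.7225341796875, -182.33197021484375), (16.32221031188965, 55.803672790527344), 21.563753128051758)
111.49690061438862 [ 5.01936951 16.84877984]
housing ((621.39892578125, -182.5533447265625), 64.23756408691406)
(array([-64.7 , -61.27,  -5.86]), array([-0.001,  0.   ,  0.828]))
```

Request:
{"method": "step_arm", "body": {
  "commands": [-32,-30,-5.9,0,0,0.41,1,-64.7,-61.3,-5.9,0,0,0.85,1,-64.7,-61.3,-5.9,0,0,0.85,1,-64.7,-61.3,-5.9,0,0,0.85,1,-64.7,-61.3,-5.9,0,0,0.85,1,-64.7,-61.3,-5.9,0,0,0.85,1,-64.7,-61.3,-5.9,0,0,0.85,1,-64.7,-61.3,-5.9,0,0,0.85,1,-64.7,-61.3,-5.9,0,0,0.85,1,-64.7,-61.3,-5.9,0,0,0.85,1]
}}

```text
clock: 1.2
eef_pos: [444.6, 166.2, 266.2]
tool_rot: [3.141, -0.0, 1.95]
force: [1.6, 0.3, 0.3]
width: 85.3
gripper_force: 0.0
```

```bash
python3 - <<'E'
from h import *
s=ctrl.read_state();print(s["clock"],s["eef_pos"],s["tool_rot"],s["qpos"],rel([622,-182,290],np.radians(111.6)))
E
```

```text
1.2 [444.56416199 166.227987   266.18428409] [ 3.14116679e+00 -2.77135211e-04  1.95018877e+00] [-0.66966874  0.34838167  0.34075324  1.95105319 -0.15072741  0.86594192
  0.12947163] (array([-38.92,   3.59,  -2.39]), array([ 0.   , -0.   ,  0.002]))
```

Request:
{"method": "step_arm", "body": {
  "commands": [-38.5,3.6,-2.4,0,0,0,1,-38.5,3.6,-2.4,0,0,0,1,-38.5,3.6,-2.4,0,0,0,1,-38.5,3.6,-2.4,0,0,0,1,-38.5,3.6,-2.4,0,0,0,1,-38.5,3.6,-2.4,0,0,0,1,-38.5,3.6,-2.4,0,0,0,1,-38.5,3.6,-2.4,0,0,0,1,-38.5,3.6,-2.4,0,0,0,1,-38.5,3.6,-2.4,0,0,0,1]
}}

```text
clock: 2.2
eef_pos: [619.6, -177.2, 289.2]
tool_rot: [-3.141, -0.001, 1.948]
force: [-0.1, 0.8, -0.5]
width: 85.3
gripper_force: 0.0
```

```bash
python3 - <<'E'
from h import *
s=ctrl.read_state();print(s["clock"],s["eef_pos"],s["tool_rot"],s["qpos"],rel([621.8,-182.3,199],np.radians(111.6)))
d=cam("wrist");save(d,"w.png",s=1.2);T=d["world_to_cam"];print(-T[:3,:3].T@T[:3,3],d["f"])
E
```

```text
2.2 [ 619.58470316 -177.16840057  289.19839164] [-3.14067515e+00 -7.68237096e-04  1.94783030e+00] [ 0.02004809  0.59234531  0.37142201  1.46508062 -0.22619833  1.12772307
  0.80822623] (array([-0.57,  0.03,  9.02]), array([-0.001, -0.001,  0.   ]))
[ 590.51895828 -104.22758884  432.19153979] 282.2455277248008
```

View pics/w.png

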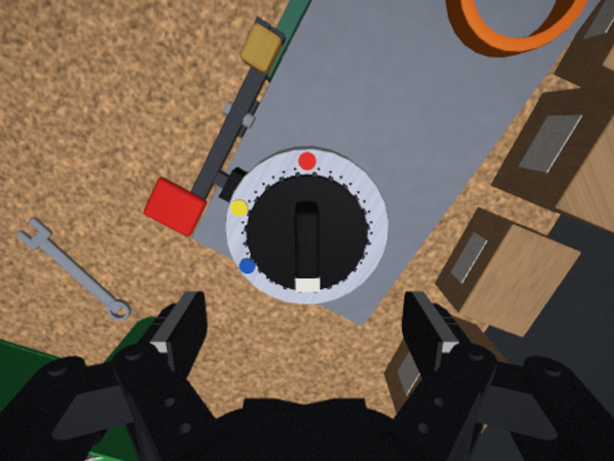

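The wrist view shows the bar upright at (307,245), square to the fingers, with the pointer at (307,284) and red opposite at (307,161). I'll descend and grip.

Request:
{"method": "step_arm", "body": {
  "commands": [-0.4,0,4.5,0,0,0,1,-0.4,0,8,0,0,0,1,-0.4,0,9,0,0,0,1,-0.4,0,9,0,0,0,0.6,-0.4,0,9,0,0,0,0,-0.4,0,9,0,0,0,0,-0.4,0,9,0,0,0,0,-0.4,0,9,0,0,0,0,-0.4,0,9,0,0,0,0,-0.4,0,9,0,0,0,0]
}}

```text
clock: 3.25
eef_pos: [622.6, -180.1, 201.4]
tool_rot: [3.139, 0.001, 1.95]
force: [0.2, 1.0, 6.9]
width: 14.8
gripper_force: 61.2
```

```bash
python3 - <<'E'
from h import *
s=ctrl.read_state();print(s["clock"],s["eef_pos"],s["tool_rot"],s["force"],s["width"],s["gripper_force"],rel([621.8,-182.3,199],s["tool_rot"][2]))
E
```

```text
3.25 [ 622.55305194 -180.10746049  201.35679382] [3.13892251e+00 1.29319260e-03 1.94994651e+00] [0.22847745 1.03890672 6.91379635] 14.761151092260228 61.18875503540039 (array([-0.18, -0.15,  0.24]), array([0.003, 0.001, 0.   ]))
```

Request:
{"method": "step_arm", "body": {
  "commands": [-0.15,0,-0.1,0,0,0.06,0,-0.15,0,-0.1,0,0,0.2,0,-0.15,0,-0.1,0,0,0.34,0,-0.15,0,-0.1,0,0,0.48,0,-0.15,0,-0.1,0,0,0.62,0,-0.15,0,-0.1,0,0,0.76,0,-0.15,0,-0.1,0,0,0.9,0,-0.15,0,-0.1,0,0,1.04,0,-0.15,0,-0.1,0,0,1.14,0,-0.15,0,-0.1,0,0,1.2,0]
}}

```text
clock: 4.25
eef_pos: [623.3, -180.3, 201.4]
tool_rot: [3.141, -0.002, 0.748]
force: [1.8, 2.4, 2.3]
width: 15.0
gripper_force: 60.9
```

```bash
cat >> h.py <<'E'
C=np.array([621.8,-182.3])
def state():
    s=ctrl.read_state();print(s["clock"],s["eef_pos"].round(1),"yaw",np.degrees(s["tool_rot"]).round(1),s["force"].round(1),s["torque"].round(2),s["width"],"q7",s["qpos"][6].round(2),"dial by tool",(np.degrees(s["tool_rot"][2])-111.7-68.4).round(1));return s
def pointer():
    # angles of white pixels on the disc (z 192), 3 cameras
    for n in("wrist","top"):
        d=cam(n);T=d["world_to_cam"];im=d["image"]
        for a in range(0,360):pass
        g=[]
        for a in np.radians(np.arange(-180,180,1.)):
            v=[]
            for r in(38,40,42,44):
                p=T[:3,:3]@np.r_[C+r*np.array([np.cos(a),np.sin(a)]),192]+T[:3,3]
                u,w=d["f"]*p[:2]/p[2]+[d["cx"],d["cy"]];u,w=int(round(u)),int(round(w))
                v.append(im[w,u].min() if 0<=u<512 and 0<=w<384 else 0)
            g.append(np.mean(v))
        g=np.array(g);k=g>0.7*g.max();print(n,"max",g.max(),"angles",(np.nonzero(k)[0]-180).tolist())
E
python3 - <<'E'
from h import *
state();pointer()
E
```

```text
4.25 [ 623.3 -180.3  201.4] yaw [ 1.80e+02 -1.00e-01  4.29e+01] [1.8 2.4 2.3] [ 0.37 -0.36  0.09] 15.017185202380295 q7 -0.13 dial by tool -137.2
wrist max 72.5 angles [-144, -143, -142, -141, -140, -139, -138, -137, -136, -135, -134, -133, -132, -131, -130, -80, -79, -78, -77, -76, -75, -74, -73, -71, -70, -69, -63, -60, -58, -57, -55, -54]
top max 129.25 angles [-164, -163, -162, -161, -160, -159, -158, -157, -156, -155, -154, -104, -103, -102, -101, -100, -99, -98, -97, -96, -95, -94, -93, -92, -91, -90, -89, -88, -87, -86, -85, -84, -83, -82, -81, -80, -79, -78, -77, -76, -75, -74, -73, -72, -71, -70, -69, -68, -67, -66, -65, -64, -63, -62, -61, -60, -59, -58, -57, -56, -55, -54, -53, -52, -51, -50, -49, -48, -47, -46, -45, -44, -43, -42, -41, -40, -39, -38, -37, -36, -35, -34, -33, -32, -31, -30, -29, -28, -27, -26, -25, -24, -23, -22, -21, -20, -19, -18, -17, -16, -15, -14, -13, -12, -11, -10, -9, -8, -7, -6, -5, -4, -3, -2, -1, 0, 1, 2, 3, 4, 5, 6, 7, 8, 9, 10, 11, 12, 13, 14, 15, 16, 17, 18, 19, 20, 21, 22, 23, 24, 25, 26, 27, 28, 29, 30, 31, 32, 33, 34, 35, 36, 37, 38, 39, 40, 41, 42, 43, 44, 45, 46, 47, 48, 49, 50, 51, 52, 53, 54, 55, 56, 97, 98, 99, 100, 101, 102, 103, 104, 105, 106, 107, 108, 109, 110, 111, 112, 113, 114, 115, 116, 117, 118, 119, 120, 121, 122, 123, 124, 125, 126, 127, 128, 129, 130, 131, 132, 133, 134, 135, 136, 137, 138, 139, 140, 141, 142, 143, 144, 145, 146, 147, 148, 149, 150, 151, 152, 153, 154]
```

Request:
{"method": "step_arm", "body": {
  "commands": [0,0,0,0,0,0.1,0,0,0,0,0,0,0.23,0,0,0,0,0,0,0.36,0,0,0,0,0,0,0.49,0,0,0,0,0,0,0.62,0,0,0,0,0,0,0.75,0,0,0,0,0,0,0.88,0,0,0,0,0,0,1.01,0,0,0,0,0,0,1.14,0,0,0,0,0,0,1.2,0]
}}

```text
clock: 5.35
eef_pos: [623.4, -181.0, 201.4]
tool_rot: [-3.14, -0.002, -0.451]
force: [3.1, 2.1, 3.8]
width: 15.2
gripper_force: 61.0
```

```bash
sed -i '/for a in range(0,360):pass/d; s/("wrist","top")/("wrist",)/' h.py
python3 - <<'E'
from h import *
state();pointer()
E
```

```text
5.35 [ 623.4 -181.   201.4] yaw [-1.799e+02 -1.000e-01 -2.590e+01] [3.1 2.1 3.8] [ 0.35 -0.64  0.11] 15.164065896364677 q7 -1.13 dial by tool -206.0
wrist max 72.25 angles [-151, -150, -149, -148, -147, -144, -143, -142, -141, -133, -132, -131, -130, -129, -128, -119, -118, -117, -116, -115, -114, -113, -112, -111, -110, -101, -100, -99, -98, -97, -96, -95, -86, -85, -84, -83, -81]
```

```bash
python3 - <<'E'
from h import *
w=cam("wrist")["image"];s=cam("side")["image"][100:190,170:300]
im=np.hstack([cv2.resize(w,(400,300)),cv2.resize(s,(400,300))])
cv2.imwrite("pics/ws.png",im[...,::-1])
E
```

```text
(no output)
```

View pics/ws.png

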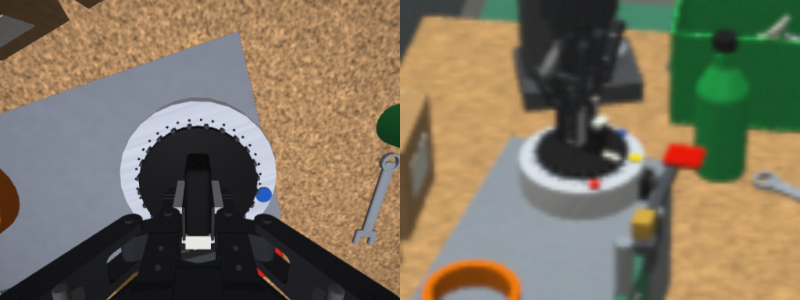

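Request:
{"method": "step_arm", "body": {
  "commands": [0,0,0,0,0,0.1,0,0,0,0,0,0,0.23,0,0,0,0,0,0,0.36,0,0,0,0,0,0,0.49,0,0,0,0,0,0,0.59,0,0,0,0,0,0,0.67,0,0,0,0,0,0,0.73,0,0,0,0,0,0,0.73,0,0,0,0,0,0,0.73,0,0,0,0,0,0,0.73,0]
}}

```text
clock: 6.5
eef_pos: [623.0, -181.4, 201.4]
tool_rot: [-3.139, -0.001, -1.178]
force: [5.1, 1.9, 5.2]
width: 14.8
gripper_force: 61.1
```

```bash
python3 - <<'E'
from h import *
state()
s=cam("side")
save(s,"s2.png",(200,110,280,170),8)
d=s;T=d["world_to_cam"]
# white pixels on disc in side view
im=d["image"];ys,xs=np.nonzero(im.min(-1)>150)
for X,Y in zip(xs,ys):
    p=ray(d,X,Y,192)[:2]-C;r=np.hypot(*p)
    if 20<r<45:print(X,Y,r.round(),np.degrees(np.arctan2(p[1],p[0])).round())
hsv=cv2.cvtColor(im,cv2.COLOR_RGB2HSV)
for n,h0,h1 in(("r",0,8),("y",22,35),("b",105,130)):
    m=(hsv[...,0]>=h0)&(hsv[...,0]<=h1)&(hsv[...,1]>140);ys,xs=np.nonzero(m)
    q=np.array([ray(d,x,y,182)[:2]-C for x,y in zip(xs,ys)]);k=np.abs(np.hypot(*q.T)-55)<10
    if k.any():
        m_=q[k].mean(0);print(n,k.sum(),np.hypot(*m_),np.degrees(np.arctan2(m_[1],m_[0])))
E
```

```text
6.5 [ 623.  -181.4  201.4] yaw [-179.9   -0.   -67.5] [5.1 1.9 5.2] [ 0.4  -1.09  0.03] 14.78272459017578 q7 -1.75 dial by tool -247.6
228 137 32.0 -77.0
229 137 32.0 -83.0
230 137 32.0 -88.0
231 137 33.0 -94.0
232 137 34.0 -99.0
233 137 35.0 -104.0
237 137 41.0 -121.0
218 138 43.0 -30.0
219 138 41.0 -32.0
228 138 26.0 -76.0
229 138 26.0 -83.0
230 138 26.0 -90.0
231 138 27.0 -97.0
232 138 28.0 -103.0
239 138 41.0 -133.0
240 138 44.0 -136.0
216 140 42.0 -11.0
243 141 45.0 -163.0
231 148 35.0 110.0
232 148 35.0 115.0
231 149 40.0 108.0
232 149 41.0 112.0
r 5 56.96113188778531 110.7120905106117
y 4 54.5183053373188 176.6261797335481
b 4 52.03783731263165 -132.27886454470135
```

View pics/s2.png

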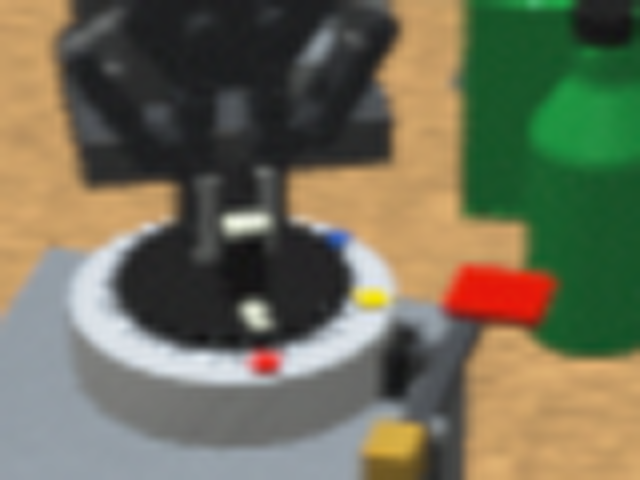

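The pointer is on red: 111° against 110.8°, at (255,315) with the red dot at (265,362) in the crop. Next, counter-clockwise to blue.

Request:
{"method": "step_arm", "body": {
  "commands": [0,0,0,0,0,-0.08,0,0,0,0,0,0,-0.2,0,0,0,0,0,0,-0.33,0,0,0,0,0,0,-0.46,0,0,0,0,0,0,-0.59,0,0,0,0,0,0,-0.72,0,0,0,0,0,0,-0.85,0,0,0,0,0,0,-0.98,0,0,0,0,0,0,-1.11,0,0,0,0,0,0,-1.2,0]
}}

```text
clock: 7.55
eef_pos: [623.4, -180.8, 201.4]
tool_rot: [-3.141, -0.003, 0.027]
force: [5.5, 2.6, 4.3]
width: 14.9
gripper_force: 60.9
```

Request:
{"method": "step_arm", "body": {
  "commands": [0,0,0,0,0,-0.1,0,0,0,0,0,0,-0.23,0,0,0,0,0,0,-0.36,0,0,0,0,0,0,-0.49,0,0,0,0,0,0,-0.62,0,0,0,0,0,0,-0.74,0,0,0,0,0,0,-0.83,0,0,0,0,0,0,-0.88,0,0,0,0,0,0,-0.88,0,0,0,0,0,0,-0.88,0]
}}

```text
clock: 8.55
eef_pos: [623.1, -180.3, 201.4]
tool_rot: [3.141, -0.003, 0.904]
force: [3.8, 4.7, 4.6]
width: 15.0
gripper_force: 61.0
```

```bash
python3 - <<'E'
from h import *
state()
w=cam("wrist")["image"];s=cam("side")["image"][100:190,170:300]
cv2.imwrite("pics/ws2.png",np.hstack([cv2.resize(w,(400,300)),cv2.resize(s,(400,300))])[...,::-1])
E
```

```text
8.55 [ 623.1 -180.3  201.4] yaw [ 1.799e+02 -1.000e-01  5.180e+01] [3.8 4.7 4.6] [ 0.73 -0.87  0.02] 14.970814036964208 q7 -0.0 dial by tool -128.3
```

View pics/ws2.png

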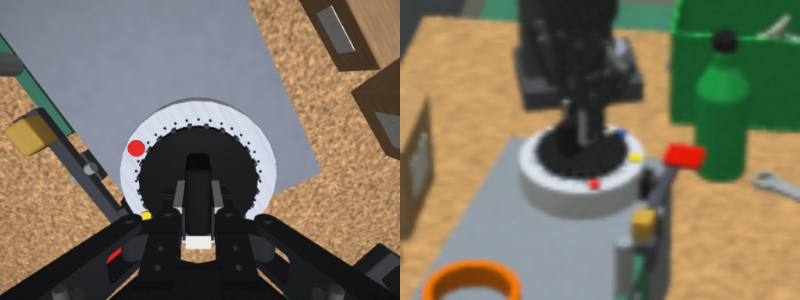

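The wrist view shows the bar still square in the fingers. The tool angle of -128.3° puts the pointer on blue (-128°), so now clockwise by 0.9 rad to yellow.

Request:
{"method": "step_arm", "body": {
  "commands": [0,0,0,0,0,0.1,0,0,0,0,0,0,0.23,0,0,0,0,0,0,0.36,0,0,0,0,0,0,0.49,0,0,0,0,0,0,0.62,0,0,0,0,0,0,0.74,0,0,0,0,0,0,0.84,0,0,0,0,0,0,0.89,0,0,0,0,0,0,0.89,0,0,0,0,0,0,0.89,0]
}}

```text
clock: 9.65
eef_pos: [623.3, -180.8, 201.4]
tool_rot: [-3.141, -0.003, 0.013]
force: [4.8, 1.9, 4.9]
width: 15.1
gripper_force: 61.2
```

```bash
python3 - <<'E'
from h import *
state()
d=cam("side");im=d["image"];ys,xs=np.nonzero(im.min(-1)>150)
for X,Y in zip(xs,ys):
    p=ray(d,X,Y,192)[:2]-C;r=np.hypot(*p);a=np.degrees(np.arctan2(p[1],p[0]))
    if 20<r<44 and abs(a)>140:print(X,Y,r.round(),a.round())
E
```

```text
9.65 [ 623.3 -180.8  201.4] yaw [-180.    -0.2    0.7] [4.8 1.9 4.9] [ 0.57 -1.1   0.01] 15.113675138221705 q7 -0.73 dial by tool -179.4
239 144 33.0 169.0
240 144 36.0 171.0
241 144 39.0 172.0
242 144 42.0 173.0
```

Request:
{"method": "step_arm", "body": {
  "commands": [0,0,0,0,0,0,1,0,0,0,0,0,0,1,0,0,0,0,0,0,1,0,0,0,0,0,0,1,0,0,-1,0,0,0,1,0,0,-5,0,0,0,1,-5,1,-7,0,0,0,1,-10.5,2,-7,0,0,0,0,-10.5,2,-7,0,0,0,0,-10.5,2,-7,0,0,0,0]
}}

```text
clock: 10.7
eef_pos: [515.6, -203.2, 272.1]
tool_rot: [-3.141, -0.001, 0.007]
force: [0.6, 1.1, 0.3]
width: 43.9
gripper_force: 0.0
```

```bash
python3 - <<'E'
from h import *
s=state()
print(rel([518,-201,190],0))
a=cam("wrist");b=cam("top")
cv2.imwrite("pics/wt.png",np.hstack([cv2.resize(a["image"],(400,300)),cv2.resize(b["image"][95:200,220:370],(400,300))])[...,::-1])
P=cloud(a);T=a["world_to_cam"];hsv=cv2.cvtColor(a["image"],cv2.COLOR_RGB2HSV)
m=((hsv[...,0]<8)&(hsv[...,1]>150)&(P[...,2]>160)&(P[...,2]<200)&(P[...,0]<550));q=P[m];print(m.sum(),q.mean(0) if m.any() else 0,np.ptp(q,axis=0) if m.any() else 0)
E
```

```text
10.7 [ 515.6 -203.2  272.1] yaw [-1.799e+02 -1.000e-01  4.000e-01] [0.6 1.1 0.3] [ 0.04 -0.06  0.02] 43.8966585713268 q7 -0.66 dial by tool -179.7
(array([ 0.23, -0.21,  8.21]), array([-0.001, -0.001,  0.007]))
1650 [ 521.78962134 -200.67534921  180.05944056] [42.72091132 36.98751996 10.40785514]
```

View pics/wt.png

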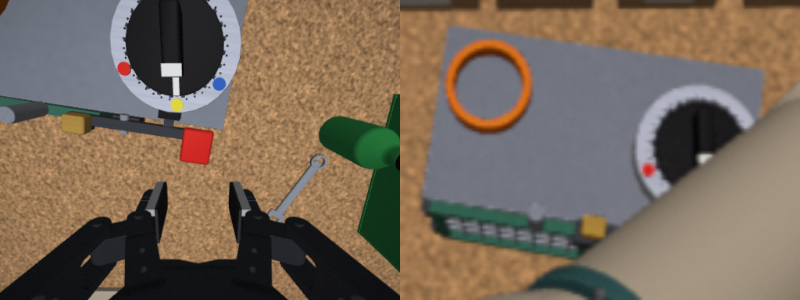

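The wrist view shows the pointer (176,95) in line with the yellow dot (177,104). I'll push the thumb lever at (521,-201).

Request:
{"method": "step_arm", "body": {
  "commands": [0.4,-0.2,2,0,0,0,0,0.5,-0.2,5,0,0,0,0,0.5,-0.2,7.5,0,0,0,0,0.5,-0.2,8.5,0,0,0,0,0.5,-0.2,9.3,0,0,0,0,0.5,-0.2,9.8,0,0,0,0,0.5,-0.2,10.3,0,0,0,0,0.5,-0.2,10.7,0,0,0,0,0.5,-0.2,10.9,0,0,0,0,0.5,-0.2,10.9,0,0,0,0]
}}

```text
clock: 11.8
eef_pos: [522.8, -200.9, 164.7]
tool_rot: [-3.141, -0.003, 0.01]
force: [-4.0, 4.0, 19.5]
width: 0.2
gripper_force: 9.4
```

```bash
python3 - <<'E'
from h import *
s=state()
d=cam("side");save(d,"g.png",(150,100,300,260),3.5)
E
```

```text
11.8 [ 522.8 -200.9  164.7] yaw [-179.9   -0.2    0.5] [-4.   4.  19.5] [0.8  0.99 0.01] 0.15073598351362685 q7 -0.55 dial by tool -179.6
```

View pics/g.png

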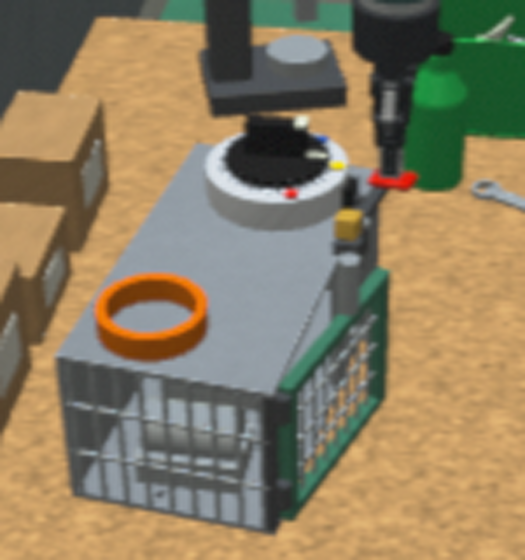

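The side view shows the red lever pressed fully down (395,180) and the gate sprung ajar, with its post at about (347,290). I'll back off and find the post with the wrist camera.

Request:
{"method": "step_arm", "body": {
  "commands": [0,0,-2,0,0,0,0,0,0,-6,0,0,0,0,0,0,-11,0,0,0,0,-2,-5,-13,0,0,0,0.5,-2,-10,-13,0,0,0,1,-2,-12,-13,0,0,0,1,-2,-12,-13,0,0,0,1,-2,-12,-13,0,0,0,1]
}}

```text
clock: 12.65
eef_pos: [501.4, -80.4, 292.3]
tool_rot: [3.141, -0.001, 0.011]
force: [0.6, -1.4, 0.5]
width: 72.8
gripper_force: 0.0
```

```bash
python3 - <<'E'
from h import *
s=state()
for n in("wrist","side"):
    d=cam(n);P=cloud(d)
    if n=="wrist":save(d,"p.png",s=1.2)
    hsv=cv2.cvtColor(d["image"],cv2.COLOR_RGB2HSV)
    m=(P[...,2]>180)&(P[...,2]<215)&(P[...,0]>470)&(P[...,0]<580)&(P[...,1]>-80)&(P[...,1]<60)
    q=P[m];print(n,m.sum())
    if len(q):
        t=q[q[:,2]>q[:,2].max()-6];print("post",np.median(q,0),q.min(0),q.max(0),"top",t.mean(0),len(t),cv2.minEnclosingCircle(t[:,:2].astype(np.float32)))
    g=(hsv[...,0]>60)&(hsv[...,0]<95)&(hsv[...,1]>90)&(P[...,2]>140)&(P[...,2]<175)&(P[...,0]<600)&(P[...,0]>430)&(P[...,1]<130)&(P[...,1]>-150)
    q=P[g]
    if len(q):
        o=np.argsort(q[:,1]);print("rail",len(q),np.median(q[:,2]),q[o[:15]].mean(0),q[o[-15:]].mean(0),cv2.fitLine(q[:,:2].astype(np.float32),2,0,.01,.01).ravel())
# brass nose
    b=(hsv[...,0]>15)&(hsv[...,0]<28)&(hsv[...,1]>100)&(P[...,2]>140)&(P[...,2]<210)&(P[...,0]<600)&(P[...,1]<0)
    if b.any():print("nose",P[b].mean(0),P[b].max(0),P[b].min(0))
E
```

```text
12.65 [501.4 -80.4 292.3] yaw [ 1.8e+02 -1.0e-01  7.0e-01] [ 0.6 -1.4  0.5] [-0.04 -0.    0.  ] 72.80582146328314 q7 -0.88 dial by tool -179.4
wrist 991
post [543.35257727 -62.06549392 192.66680242] [530.43751563 -79.99770454 180.16948119] [558.57229789  -2.84322167 203.79371693] top [538.87426909 -11.7900006  201.98643888] 365 ((538.5477294921875, -11.412980079650879), 8.978525161743164)
rail 2078 150.2447763371548 [519.45928921 -74.45687319 149.04340034] [572.68955602  94.13305988 150.25648512] [3.3602375e-01 9.4185352e-01 5.4868030e+02 1.5008635e+01]
nose [552.39527032 -96.86187368 189.70159907] [573.32137596 -59.95061684 194.2380112 ] [ 534.6297813  -186.83873122  162.54932029]
side 105
post [541.55036352 -12.18794965 189.40288172] [530.0923388  -79.88143552 180.00479892] [556.81342642   1.97947738 203.72997754] top [539.89981     -8.43401522 199.96258255] 17 ((538.6404418945312, -9.198081970214844), 9.379958152770996)
rail 166 147.46786509565183 [518.73808071 -62.0464131  147.51360383] [572.96248143  91.79221542 146.68883006] [3.3870962e-01 9.4089097e-01 5.4725897e+02 2.1481863e+01]
nose [500.27718589 -71.16908058 183.22051786] [574.51927175  -6.21027645 198.5166121 ] [  62.13121376 -186.28772087  152.26310171]
```

View pics/p.png

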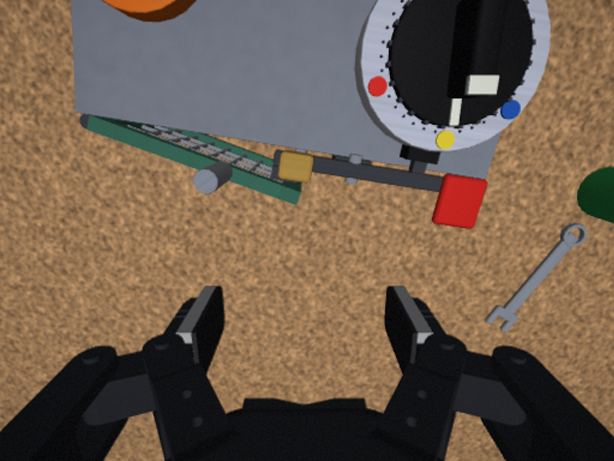

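The wrist view shows the post top at (207,180), with the nose dropped at (296,166). The post measures (538.5,-11.4), radius 9, top at 203, and the hinge comes out near (576,94).

Request:
{"method": "step_arm", "body": {
  "commands": [2,-4,0,0,0,-0.14,0.6,3.7,-6.9,1,0,0,-0.28,0.6,3.7,-6.9,2,0,0,-0.42,0.6,3.7,-6.9,3,0,0,-0.56,0.6,3.7,-6.9,4,0,0,-0.7,0.6,3.7,-6.9,4,0,0,-0.84,0.6,3.7,-6.9,4,0,0,-0.98,0.6,3.7,-6.9,4,0,0,-1.12,0.6,3.7,-6.9,4,0,0,-1.21,0.6,3.7,-6.9,4,0,0,-1.21,0.6]
}}

```text
clock: 13.75
eef_pos: [537.5, -13.3, 252.1]
tool_rot: [3.141, -0.0, 1.217]
force: [-0.3, -0.6, -0.4]
width: 51.4
gripper_force: 0.0
```

```bash
python3 - <<'E'
from h import *
s=state();print(s["qpos"].round(2),rel([538.5,-11.4,178],np.radians(70)))
E
```

```text
13.75 [537.5 -13.3 252.1] yaw [180.   -0.   69.7] [-0.3 -0.6 -0.4] [ 0.   -0.01 -0.05] 51.38367162175046 q7 0.0 dial by tool -110.4
[-0.46  0.51  0.65  1.82 -0.38  0.94  0.  ] (array([0.22, 0.02, 7.41]), array([ 0.001, -0.   , -0.005]))
```

Request:
{"method": "step_arm", "body": {
  "commands": [0.2,0,4,0,0,0,0.6,0.2,0,6.5,0,0,0,0.6,0.2,0,7.3,0,0,0,0.6,0.2,0,7.3,0,0,0,0,0.2,0,7.3,0,0,0,0,0.2,0,7.3,0,0,0,0,0.2,0,7.3,0,0,0,0,0.2,0,7.3,0,0,0,0]
}}

```text
clock: 14.55
eef_pos: [539.1, -10.2, 180.2]
tool_rot: [3.139, -0.0, 1.219]
force: [0.2, -2.1, 6.4]
width: 16.0
gripper_force: 59.1
```

```bash
python3 - <<'E'
from h import *
s=state();p=s["eef_pos"][:2];H=p+112*np.array([.336,.942])
R=Ro.from_euler("xyz",s["tool_rot"])
for t in np.arange(0.1,1.31,0.1):
    c,n=np.cos(t),np.sin(t);v=p-H;w=H+[c*v[0]+n*v[1],-n*v[0]+c*v[1]]
    print(round(t,2),(R.inv().apply(np.r_[w-p,0])/10).round(1),w.round())
E
```

```text
14.55 [539.1 -10.2 180.2] yaw [179.8  -0.   69.8] [ 0.2 -2.1  6.4] [-0.42  0.06 -0.03] 15.974955844311804 q7 0.07 dial by tool -110.3
0.1 [ 0.  -1.1 -0. ] [529.  -6.]
0.2 [ 0.2 -2.2 -0. ] [519.  -1.]
0.3 [ 0.5 -3.3 -0. ] [510.   6.]
0.4 [ 0.8 -4.4 -0. ] [501.  13.]
0.5 [ 1.3 -5.4 -0. ] [493.  21.]
0.6 [ 1.9 -6.3 -0. ] [486.  29.]
0.7 [ 2.6 -7.2 -0. ] [480.  39.]
0.8 [ 3.3 -8.1 -0. ] [475.  49.]
0.9 [ 4.2 -8.8 -0. ] [471.  59.]
1.0 [ 5.1 -9.5 -0. ] [468.  70.]
1.1 [  6. -10.  -0.] [466.  81.]
1.2 [  7.  -10.5  -0. ] [465.  92.]
1.3 [  8.1 -10.9  -0. ] [465. 103.]
```

Request:
{"method": "step_arm", "body": {
  "commands": [0,-0.6,0,0,0,0.05,0,0,-1.1,0,0,0,0.1,0,0.2,-2.2,0,0,0,0.2,0,0.5,-3.3,0,0,0,0.3,0,0.8,-4.4,0,0,0,0.4,0,1.3,-5.4,0,0,0,0.5,0,1.9,-6.3,0,0,0,0.6,0,2.6,-7.2,0,0,0,0.7,0,2.9,-7.6,0,0,0,0.75,0,2.9,-7.6,0,0,0,0.75,0]
}}

```text
clock: 15.55
eef_pos: [477.6, 44.4, 180.2]
tool_rot: [3.141, -0.003, 0.469]
force: [0.5, 0.2, 9.3]
width: 15.8
gripper_force: 59.8
```

```bash
python3 - <<'E'
from h import *
s=state();print(s["qpos"].round(2));p=s["eef_pos"][:2];H=np.array([576.7,95.3]);print(np.linalg.norm(p-H),np.degrees(np.arctan2(*(p-H)[::-1])))
R=Ro.from_euler("xyz",s["tool_rot"])
for t in np.arange(0.1,.51,0.1):
    c,n=np.cos(t),np.sin(t);v=p-H;w=H+[c*v[0]+n*v[1],-n*v[0]+c*v[1]]
    print(round(t,2),(R.inv().apply(np.r_[w-p,0])/10).round(1),w.round())
E
```

```text
15.55 [477.6  44.4 180.2] yaw [180.   -0.2  26.9] [0.5 0.2 9.3] [-0.11  0.16 -0.14] 15.750932397650487 q7 -0.58 dial by tool -153.2
[-0.69  0.59  0.82  2.05 -0.64  0.76 -0.58]
111.39707221651345 -152.81719297429393
0.1 [ 0.  -1.1 -0. ] [473.  55.]
0.2 [ 0.2 -2.2 -0. ] [469.  65.]
0.3 [ 0.5 -3.3 -0. ] [467.  76.]
0.4 [ 0.9 -4.3 -0. ] [466.  87.]
0.5 [ 1.3 -5.3 -0. ] [465.  98.]
```

Request:
{"method": "step_arm", "body": {
  "commands": [0,-1.1,0,0,0,0.1,0,0.2,-2.2,0,0,0,0.2,0,0.5,-3.3,0,0,0,0.3,0,0.9,-4.3,0,0,0,0.4,0,1.1,-4.8,0,0,0,0.45,0,1.1,-4.8,0,0,0,0.45,0,1.1,-4.8,0,0,0,0.45,0.6,1.1,-4.8,0,0,0,0.45,0.6,1.1,-4.8,0,0,0,0.45,0.6,1.1,-4.8,0,0,0,0.45,0.6]
}}

```text
clock: 16.55
eef_pos: [464.4, 91.8, 178.7]
tool_rot: [-3.141, 0.001, 0.02]
force: [0.1, 0.2, 0.5]
width: 51.2
gripper_force: 0.0
```

Request:
{"method": "step_arm", "body": {
  "commands": [0,0,-1,0,0,0,0.6,0,0,-4,0,0,0,0.6,0,0,-8,0,0,0,0.6,0,0,-12,0,0,0,0.6,0,0,-12,0,0,0,0.6,0,0,-12,0,0,0,0.6]
}}

```text
clock: 17.15
eef_pos: [464.9, 91.9, 299.8]
tool_rot: [-3.14, -0.002, 0.02]
force: [-0.7, -0.1, -0.5]
width: 51.0
gripper_force: 0.0
```

```bash
python3 - <<'E'
from h import *
s=state()
for n in("wrist","side"):
    d=cam(n);P=cloud(d);hsv=cv2.cvtColor(d["image"],cv2.COLOR_RGB2HSV)
    m=(P[...,2]>175)&(P[...,2]<215)&(P[...,0]>400)&(P[...,0]<540)&(P[...,1]>0)&(P[...,1]<150);q=P[m]
    if len(q):
        t=q[q[:,2]>q[:,2].max()-6][:,:2].mean(0);v=t-[576.5,94.5];print(n,"post",t,np.hypot(*v),"gate",np.radians((-98.4-np.degrees(np.arctan2(v[1],v[0])))%360))
    r=(hsv[...,0]<8)&(hsv[...,1]>150)&(P[...,0]<550)&(P[...,1]<-150)&(P[...,1]>-240)&(P[...,2]>140)
    if r.sum()>5:print("thumb z",np.median(P[r],0))
E
```

```text
17.15 [464.9  91.9 299.8] yaw [-1.799e+02 -1.000e-01  1.100e+00] [-0.7 -0.1 -0.5] [-0.01  0.03  0.02] 50.98165696133816 q7 -1.19 dial by tool -179.0
wrist post [465.2151215  92.5387252] 111.30215982756717 gate 1.4065665829077136
side post [464.3523701  96.52762  ] 112.16595800090847 gate 1.442266618451755
thumb z [ 520.76464932 -194.06540188  177.84827557]
```

Gate stands at about 1.4 rad, the thumb lever is back up, and the gripper is clear.

```bash
python3 -c "
from h import *
print(ctrl.finish_job())"
```

```text
the job is handed in; nothing more can be done
None
```

The cage is unlocked and the gate open at about 1.4 rad (80°), with the latch dropped back and the gripper clear; I handed the job in at about 17 s, and no verdict was shown.

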